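Free and open the board-carrier drawer

TASK

The drawer of the small cabinet is locked by the sliding lock on the track along the cabinet's top: slide the lock along its track to the open end, lift it off and stand it upright in the empty grey tray without dropping it. Then pull the drawer out as far as it will go and let go of it. Leave the lidded box, the flask and the screwdriver where they are.

Things in the scene. Friction and masses are not known exactly. Their poses are not given: they have to be found in the camera images.
- cabinet: Low white one-drawer bench cabinet, fixed: 260 mm wide (y), 200 deep (x), top at z = 110 mm. Origin on the bench, under the middle of the front opening; x points into the cabinet, y along the front, z up. On its top an aluminium T-track, 42 mm wide, runs along y at x = +27 mm from y = -130 to +130 mm, with a 12 mm high block across each end (inner faces at y = -124 and +124 mm).
- track_lips_end (a point): Where the track's lips end: y = +50 mm on its centre line, at the lips' upper face, 16 mm above the cabinet's top (lips 4 mm thick). Axes as the cabinet's. Towards -y the lips narrow the channel (30 mm wide, 12 deep, its floor the cabinet's top) to 16 mm and hold the lock down; towards +y they are missing and the lock can be lifted straight up.
- track_open_end (a point): Place of the centre of the lock's foot when it is pushed fully to the open +y end, against the end block: cabinet y = +94 mm, on the channel's floor, 110 mm above the bench. The lock is free to lift once its centre is within 13 mm of this. Axes as the cabinet's.
- lock_grip (a point): Middle of the black grip fin of the sliding lock, 50 mm above the flat underside of its foot. The fin is 16 mm thick (x), 60 long (y, along the track; grasp across x), from 19 mm below to 21 above this point. Under it the carriage, 32 by 60 mm, from 31 to 19 mm below the point. Axes at the start as the cabinet's.
- lock: The sliding lock, loose but held in the track, 0.14 to 0.28 kg; origin at the centre of the underside of its T-foot (26 x 60 x 9 mm). A steel arm and hanging tab, 40 mm wide, reach to x = -49 mm; the tab ends 2 mm above the underside and blocks the drawer all along the track. Stands stably on its foot, 71 mm tall. Slides lightly (friction 0.25), whether held or pushed at the end of the fin, just above the carriage.
- drawer (a joint): How far the drawer is out, m: 0 shut (as at the start), 0.12 at its stop. It slides along the cabinet's -x with about 2.5 N of friction plus 8 N per m/s and stays where it is left. Its grey front is 250 mm wide, 12 mm thick (cabinet x -12 to 0 mm when shut) and rises 14 mm above the cabinet's top.
- drawer_handle (a point): Middle of the drawer's steel bow handle: a round bar 10 mm in diameter, 120 mm long along the cabinet's y, its axis 42 mm before the face of the drawer front (clear gap 37 mm) and 95 mm above the bench (15 mm below the cabinet's top). It can be hooked or pinched from above. Moves with the drawer.
- tray: Empty open grey tray, fixed to the bench, left or right of the cabinet and nearer the robot (the lidded box is on the other side): 160 mm (x) by 130 mm (y), walls 4 mm thick and 25 mm high, floor 4 mm thick. Origin at the centre of its underside on the bench.
- lidded_box: Closed white box with blue lid, 126 x 96 x 54 mm, loose, bystander. Origin at the centre of its underside.
- flask: White plastic bottle, diameter 64 mm, 140 mm high, loose, bystander. Origin at the centre of its underside.
- driver: Screwdriver lying on the bench along its x axis, handle to -x, about 200 mm long, bystander.
There are look-alikes about, which are no part of the job. Leave any brown or pink look-alike of the lock alone.

How it is judged:
By the outcome, as a careful person would: the job done as asked, in the order asked, and still so for the second after the job is handed in, with the robot touching nothing.
It also fails if it takes over 72 s, if anything falls off the work surface, if the arm or the gripper's body presses on something with over 40 N, if the wrist force passes 120 N, or if a joint passes its speed limit or range.

ROBOT

A 6-joint arm with a two-finger parallel gripper is mounted at the origin on the work surface. World frame = base frame: x ahead of the robot, y to its left, z up, the work surface at z = 0. Lengths are in m, angles in rad, forces in N, time in s.
With the tool pointing down it reaches from about 0.35 to 0.925 m from the base axis. Payload 6.4 kg.
Tool frame: the origin (TCP) lies midway between the tips of the shut fingers; the grasp point (between the pads) lies 19 mm behind it (grasp_offset is the distance from the TCP to the grasp point, in m); z points along the fingers, y is the line along which they close (so a half turn about z gives the same grasp; the last joint's range is limited). The gripper opens to 85 mm and grips with 20 to 120 N. Pads are 22 mm wide; open, the fingers measure 114 mm over their backs; the gripper's body (76 mm by 85 mm) begins 54 mm behind the grasp point. The pads swing forward as they close: fully open they stand 13 mm farther back than shut.
Start: joints at [-1.463, 0.245, 1.558, -0, 1.339, -0.174], TCP at [0.181, -0.624, 0.231] pointing down, gripper open.
Joint ranges: [-3.13, 3.13], [-1.02, 2.26], [0.13, 2.54], [-0.95, 4.09], [0.21, 2.88], [-2.74, 2.74]. Speed limits (rad/s): [2.57, 2.57, 3.14, 3.14, 3.14, 3.14].

INTERFACE

Orientations are given as a rotation vector (axis times angle).
In Python, from bench import * gives the robot as it stands. Calls block until the motion is done:
- move_pose(position, orientation): joint-space move of the TCP to a pose.
- move_straight(position, ori=None, vel=0.15, until_force=None): straight line of the TCP; ori=None keeps the orientation; vel is the mean speed in m/s. With until_force (N) it stops when the force on the tool has changed by that much, and returns True; else False.
- move_joints(angles): joint-space move.
- command_gripper(opening): opening from 0.0 (shut) to 1.0 (fully open); the grip force is fixed at half the most; returns when the fingers have stopped.
- hold(seconds).
- solve_ik(position, orientation): joint angles nearest the present ones, or None.
- grab_frame(name): name is "scene" or "top"; returns a dict with "frame" (420x560x3 uint8, red, green, blue), "mtx" (3x3 intrinsics, pixels), "k1" (the pictures are not rectified: a ray, as slopes to the right and down, at radius r is drawn at 1 + k1 r^2 times it, then the intrinsics apply), "R" (3x3) and "t" (3): a world point X has camera coordinates R X + t. Camera axes: x right, y down, z forward; pixel columns grow to the right and rows downward; lengths in m; the calibration is good to about 2 mm. A picture is of the moment at which its call begins. There is no depth.
A pose or a line that the arm cannot do raises MotionError and nothing moves.
- finish_job(): hands the job in; it is judged then, once.
Readings, each from a call of its own:
- get_clock(): time.
- get_joint_pos(): joint angles.
- get_joint_vel(): joint speeds.
- get_effort(): joint torques, N m.
- get_eef_pos(): TCP position.
- get_tcp_rot(): TCP orientation.
- get_contact_force(): force on the tool from outside, world axes, zero at the start.
- get_moment(): the same for the moment, N m.
- get_gripper_width(): opening from 0.0 (shut) to 1.0 (fully open).
- get_gripper_force(): force on a finger pad.
Only numpy, scipy, OpenCV 4.12 (cv2) and the standard library are available. Lean on these libraries where they do the work, as an engineer would, in place of code of your own. Each camera call takes 0.05 s, during which the arm holds its last target. There are 200 camera calls.

## Working session

There is one attempt and no reset: what is moved stays moved. The work goes in short steps, each a Python script; the robot and the scene stay as the last script left them, time stands still between calls to the robot, and variables do not carry over. Pictures are saved under pics/ and viewed, at most 10 in all, crops included, and the job is handed in when it is done.

```bash
mkdir -p pics; cat > h.py <<'E'
import numpy as np, cv2
from bench import *
from scipy.spatial.transform import Rotation as Ro
def snap(n,f):
    g=grab_frame(n); cv2.imwrite(f,g["frame"][:,:,::-1]); return g
def und(g,px):
    px=np.asarray(px,float).reshape(-1,1,2)
    return cv2.undistortPoints(px,np.array(g["mtx"]),np.array([g["k1"],0,0,0.])).reshape(-1,2)
def ray(g,px,z):
    R=np.array(g["R"]);t=np.array(g["t"]);u=und(g,px)
    d=np.c_[u,np.ones(len(u))]@R; c=-R.T@t
    return c+d*((z-c[2])/d[:,2])[:,None]
def proj(g,X):
    return cv2.projectPoints(np.asarray(X,float).reshape(-1,1,3),cv2.Rodrigues(np.array(g["R"]))[0],np.array(g["t"],float),np.array(g["mtx"],float),np.array([g["k1"],0,0,0.]))[0].reshape(-1,2)
def down(yaw): # tool z down, tool y (closing) at world angle yaw
    y=np.array([np.cos(yaw),np.sin(yaw),0]);z=np.array([0,0,-1.]);x=np.cross(y,z)
    return Ro.from_matrix(np.c_[x,y,z]).as_rotvec()
E
python3 - <<'E'
from h import *
import pickle
a=snap("scene","pics/s0.png");b=snap("top","pics/t0.png")
pickle.dump((a,b),open("g0.pkl","wb"))
for g in(a,b):print(-np.array(g["R"]).T@np.array(g["t"]),np.array(g["R"])[2],g["mtx"][0][0],g["k1"])
print(get_clock(),get_tcp_rot())
E
```

```text
[ 1.15535904 -0.07096894  1.07386456] [-0.52755145  0.04537544 -0.8483104 ] 389.2511331988454 -0.03066715337815671
[ 0.46400526 -0.01457615  1.02743869] [ 0.11007381  0.00328892 -0.99391797] 405.74366259366644 -0.08646871526789994
0.1 [-3.10867079e+00 -4.40912939e-01 -6.80622299e-05]
```

View pics/s0.png

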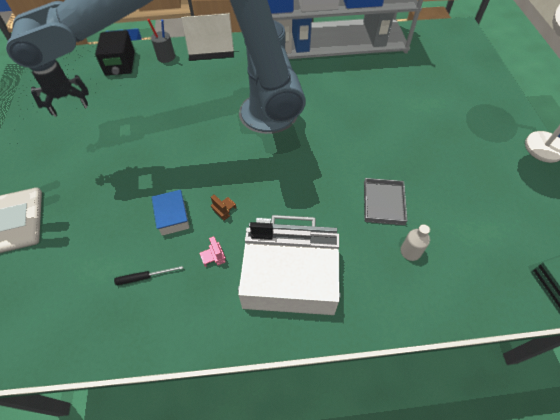

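View pics/t0.png

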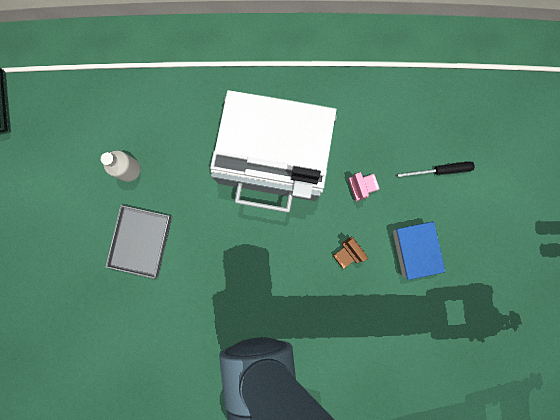

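The scene camera shows the black lock at (261,231) on the cabinet track. The top camera shows it at (306,174), with the handle near (264,208), the tray near (139,241), the flask at (122,166) and the box at (420,250). Three things could be taken for the lock, in top pixels: black (306,174), pink (362,185) and brown (350,252). I choose the black one because it sits in the cabinet's track with its tab in front of the drawer, and I'll check that in a close crop.

```bash
python3 - <<'E'
from h import *
b=cv2.imread("pics/t0.png")
cv2.imwrite("pics/c1.png",cv2.resize(b[85:220,200:380],None,fx=4.4,fy=4.4,interpolation=cv2.INTER_CUBIC))
E
```

```text
(no output)
```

View pics/c1.png

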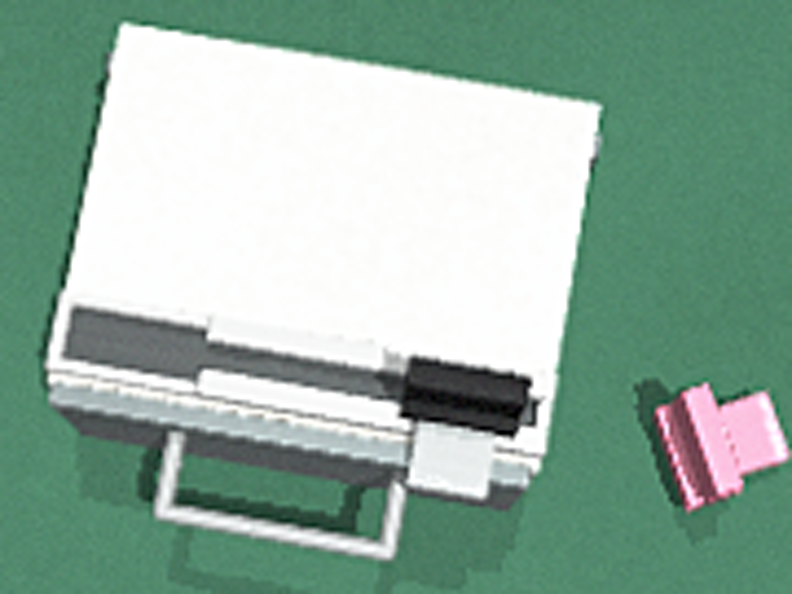

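The crop confirms it: the black fin at crop (470,385), on the track, with its steel tab hanging in front of the drawer. The lips are missing at the left (+y) end. The handle ends are at crop (160,512) and (388,553). Next I'll locate the cabinet from these corner points.

```bash
cat > fit.py <<'E'
from h import *
import pickle
from scipy.optimize import least_squares
a,b=pickle.load(open("g0.pkl","rb"))
c=lambda p:np.asarray(p,float)/4.4-.5+[200,85]
M=np.array([[.2,.13,.11],[.2,-.13,.11],[-.054,.06,.095],[-.054,-.06,.095],[.006,.05,.126],[.048,.05,.126],[-.012,.125,.124],[-.012,-.125,.124]])
P=c([[120,25],[600,105],[163,512],[389,550],[198,395],[207,317],[50,395],[530,485]])
def T(q,m): 
    m=np.atleast_2d(m);cs,sn=np.cos(q[2]),np.sin(q[2])
    return np.c_[q[0]+cs*m[:,0]-sn*m[:,1],q[1]+sn*m[:,0]+cs*m[:,1],m[:,2]]
r=least_squares(lambda q:(proj(b,T(q,M))-P).ravel(),[.55,.05,-.1],loss="soft_l1")
q=r.x
inv=lambda X:np.c_[(X[:,:2]-q[:2])@np.array([[np.cos(q[2]),-np.sin(q[2])],[np.sin(q[2]),np.cos(q[2])]]),X[:,2]]
E
python3 - <<'E'
from fit import *
print(q,np.round(r.fun.reshape(-1,2),1).tolist())
# black fin in both views
for g,(u0,u1,v0,v1) in((a,(235,285,215,245)),(b,(285,325,160,190))):
    m=(g["frame"][v0:v1,u0:u1].max(2)<50).astype(np.uint8)
    ys,xs=np.nonzero(m);pc=[xs.mean()+u0,ys.mean()+v0]
    rr=cv2.minAreaRect(np.c_[xs+u0,ys+v0].astype(np.float32));bx=cv2.boxPoints(rr)
    print(pc,rr,[np.round(inv(ray(g,pc,z))[0],4).tolist() for z in(.16,.181)],np.round(inv(ray(g,bx,.181))[:,:2],3).tolist())
# tray rim in top
g=b;m=cv2.inRange(cv2.cvtColor(g["frame"],cv2.COLOR_RGB2HSV),(0,0,40),(179,60,255))[195:285,95:180]
n,l,s,ce=cv2.connectedComponentsWithStats(m);i=1+s[1:,4].argmax();print(s[i])
p=np.argwhere(l==i)[:,::-1]+[95,195]
rr=cv2.minAreaRect(p.astype(np.float32));W=ray(g,cv2.boxPoints(rr),.025);print("tray",W.mean(0),W.tolist())
h=ray(a,[[371,221],[402,223],[366,179],[406,180]],.025);print("scene tray",h.tolist())
print("proj scene",proj(a,T(q,M)).round().tolist())
E
```

```text
[ 0.60774353  0.01742907 -0.17479024] [[0.1, -0.3], [-0.2, -0.4], [0.1, -0.1], [-0.2, 0.2], [-0.1, -0.3], [1.3, -0.6], [-0.3, 2.0], [-0.2, 0.4]]
[np.float64(261.69776119402985), np.float64(231.4589552238806)] ((261.5, 230.5), (15.0, 21.0), 90.0) [[0.0369, -0.0818, 0.16], [0.0488, -0.0797, 0.181]] [[0.025, -0.111], [0.021, -0.055], [0.067, -0.051], [0.07, -0.106]]
[np.float64(304.9677419354839), np.float64(175.59139784946237)] ((306.1540832519531, 175.02432250976562), (29.944814682006836, 13.620731353759766), 8.972626686096191) [[0.0197, -0.0839, 0.16], [0.016, -0.0832, 0.181]] [[0.003, -0.054], [0.032, -0.054], [0.033, -0.117], [0.003, -0.117]]
[  10   10   67   74 3459]
tray [0.47157556 0.33940209 0.025     ] [[0.4070973860793925, 0.42275360990322025, 0.02499999999999991], [0.5659010554410937, 0.39013929291044086, 0.02499999999999991], [0.534969370393988, 0.2554658728405844, 0.02499999999999991], [0.3783344420164624, 0.28924959300477987, 0.02499999999999991]]
scene tray [[0.552237997498802, 0.2760350893809055, 0.02499999999999991], [0.570182763078774, 0.37121837172447136, 0.02499999999999991], [0.3876911260425788, 0.2974128141574236, 0.02499999999999991], [0.4066366711561781, 0.4306562768975972, 0.02499999999999991]]
proj scene [[339.0, 301.0], [238.0, 294.0], [313.0, 218.0], [273.0, 216.0], [310.0, 231.0], [310.0, 244.0], [337.0, 227.0], [249.0, 222.0]]
```

```bash
python3 - <<'E'
from fit import *
L=T(q,[.027,-.083,.146])[0]
for yaw in(q[2],q[2]+np.pi):
    print([np.round(solve_ik(p,down(yaw)),2) for p in (L,T(q,[.027,.094,.2])[0],[.4875,.34,.05])])
yaw=min((q[2],q[2]+np.pi),key=lambda y:abs(solve_ik(L,down(y))[5]))
print(yaw)
up=L+[0,0,.09]
move_pose(up,down(yaw)); print(get_clock())
snap("scene","pics/s1.png")
move_straight(L+[0,0,.0],vel=.1,until_force=8); print(get_eef_pos(),L,get_contact_force(),get_clock())
E
```

```text
[array([-0.29,  0.27,  1.69, -0.  ,  1.18, -0.12]), array([-0.01,  0.29,  1.56, -0.  ,  1.29,  0.16]), array([ 0.42,  0.34,  1.8 , -0.  ,  1.  ,  0.59])]Traceback (most recent call last):
  File "<stdin>", line 4, in <module>
    return _wrapfunc(a, 'round', decimals=decimals, out=out)
    return _wrapit(obj, method, *args, **kwds)
    result = getattr(arr, method)(*args, **kwds)
TypeError: unsupported operand type(s) for *: 'NoneType' and 'float'
```

```bash
python3 - <<'E'
from fit import *
L=T(q,[.027,-.083,.146])[0];o=down(q[2])
move_pose(L+[0,0,.09],o); print(get_clock())
print(move_straight(L,vel=.1,until_force=8)); print(get_eef_pos(),L,get_contact_force(),get_clock())
snap("scene","pics/s1.png");g=snap("top","pics/t1.png")
s=cv2.imread("pics/s1.png")[150:280,200:360];cv2.imwrite("pics/c2.png",cv2.resize(s,None,fx=4,fy=4,interpolation=cv2.INTER_CUBIC))
E
```

```text
2.6083
False
[ 0.6205289  -0.06915649  0.14696274] [ 0.6198983  -0.06900161  0.146     ] [ 0.32472014 -0.22068503  0.2233432 ] 3.6583
```

View pics/c2.png

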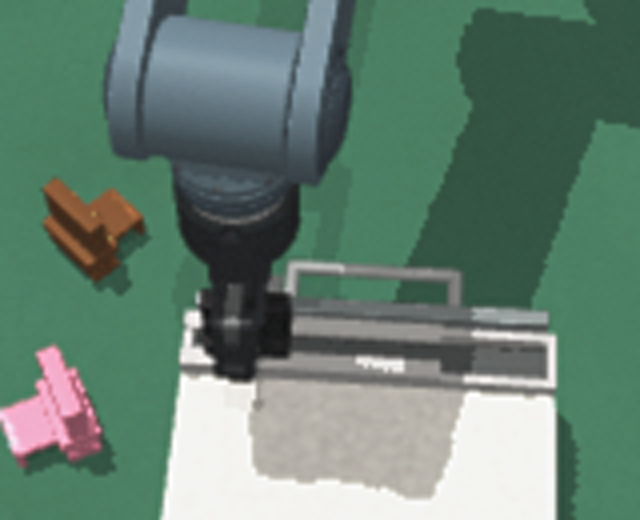

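The gripper straddles the lock: the fingers are at crop (235,330) and the fin end shows at (275,325). I'll grip it and slide it to the open end.

```bash
python3 - <<'E'
from fit import *
command_gripper(0.0); print(get_gripper_width(),get_gripper_force(),get_contact_force(),get_eef_pos(),get_clock())
p=np.array(get_eef_pos()); d=np.array([-np.sin(q[2]),np.cos(q[2]),0])
f=move_straight(p+d*.195,vel=.08,until_force=18)
e=np.array(get_eef_pos());print(f,(e-p)@d,inv(e[None]),get_contact_force(),get_gripper_width(),get_clock())
g=snap("scene","pics/s2.png")
s=cv2.imread("pics/s2.png")[150:280,200:360];cv2.imwrite("pics/c3.png",cv2.resize(s,None,fx=4,fy=4,interpolation=cv2.INTER_CUBIC))
E
```

```text
0.17633628434093615 58.99649977684021 [-0.29614117 -0.15895135  1.48996348] [ 0.62000302 -0.0690086   0.14612068] 4.4
True 0.18012532683404547 [[0.0272954  0.09713665 0.14688916]] [-1.07001932 -1.37212216  3.36150904] 0.17878172204914877 6.4333
```

View pics/c3.png

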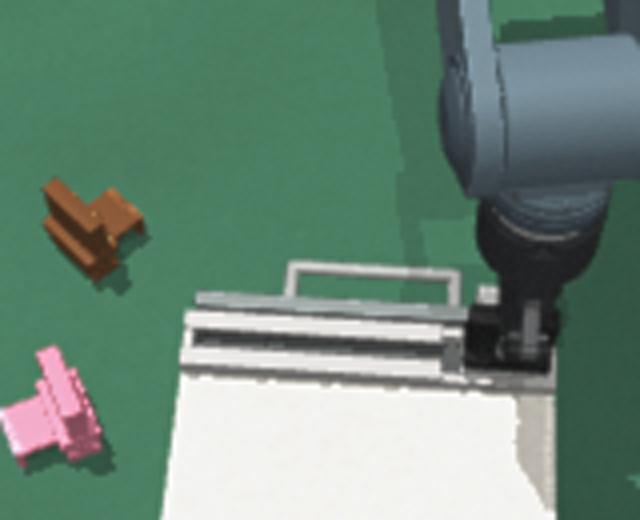

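The lock is at the +y end: the fin spans crop (467–555,335), past the lips' end at about x=445. The 18 N stop came where the end block is expected. Next I'll lift it, carry it and lower it into the tray.

```bash
python3 - <<'E'
from fit import *
o=down(q[2]);d=np.array([-np.sin(q[2]),np.cos(q[2]),0])
p=np.array(get_eef_pos()); p=p-d*.002
move_straight(p,vel=.05)
f=move_straight(p+[0,0,.03],vel=.06,until_force=15);print(f,get_eef_pos(),get_contact_force(),get_gripper_width())
if not f:
    move_straight(p+[0,0,.07],vel=.15)
    cs=np.array([np.cos(q[2]),np.sin(q[2]),0])
    t=np.array([.4725,.342,0])+cs*.015+d*.003
    # tcp z when foot stands on tray floor: p_z-.11+.004
    zt=p[2]-.106
    move_straight([t[0],t[1],p[2]+.07],vel=.2)
    print(get_gripper_width(),get_clock())
    move_straight([t[0],t[1],zt+.04],vel=.15)
    print(get_contact_force(),get_gripper_width(),get_clock())
    g=snap("scene","pics/s3.png");g=snap("top","pics/t3.png")
    A=cv2.imread("pics/s3.png")[130:270,310:450];B=cv2.imread("pics/t3.png")[180:320,70:210]
    cv2.imwrite("pics/c4.png",cv2.resize(np.hstack([A,B]),None,fx=2.8,fy=2.8,interpolation=cv2.INTER_CUBIC))
E
```

```text
False [0.65101677 0.10627648 0.17683034] [-0.6317952  -0.26830608 -3.18505178] 0.17880934375941177
0.18111239012858887 9.3833
[ 0.54858457  0.01658361 -2.16102038] 0.17828488238105805 10.4417
```

View pics/c4.png

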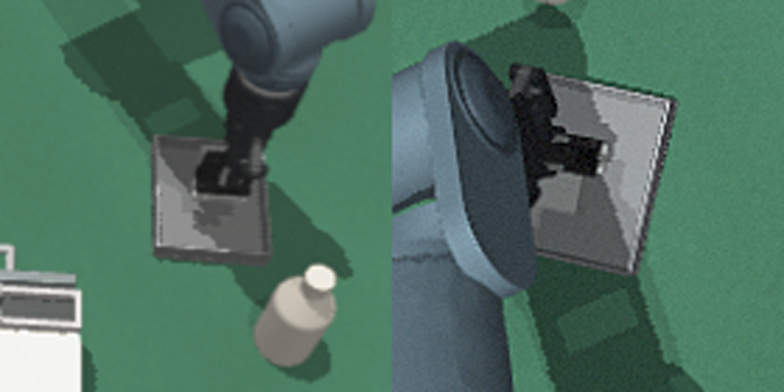

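The lock is held over the middle of the tray: the fin is at crop (225,172) in the left half, inside the rim that runs from (155,140) to (268,262). I'll lower it to contact and release.

```bash
python3 - <<'E'
from fit import *
p=np.array(get_eef_pos())
f=move_straight(p-[0,0,.034],vel=.1)
f=move_straight(p-[0,0,.05],vel=.02,until_force=4)
e=get_eef_pos();print(f,e,p[2]-e[2],get_contact_force())
command_gripper(0.55);print(get_gripper_width(),get_contact_force())
e=np.array(get_eef_pos());move_straight(e+[0,0,.12],vel=.12)
move_pose(T(q,[-.0305,0,.2])[0],down(q[2]+np.pi/2) if solve_ik(T(q,[-.0305,0,.2])[0],down(q[2]+np.pi/2)) is not None else down(q[2]-np.pi/2))
command_gripper(0.0)
print(get_clock())
g=snap("scene","pics/s4.png");g=snap("top","pics/t4.png")
A=cv2.imread("pics/s4.png")[130:270,240:450];B=cv2.imread("pics/t4.png")[130:290,80:290]
cv2.imwrite("pics/c5.png",cv2.resize(np.vstack([A,B]),None,fx=2,fy=2,interpolation=cv2.INTER_CUBIC))
E
```

```text
True [0.4891136  0.3428276  0.04078987] 0.04147509894136698 [-1.03485133 -0.10966408  4.83436015]
0.552957978887783 [ 0.55809412 -0.43271862  0.1069412 ]
15.45
```

View pics/c5.png

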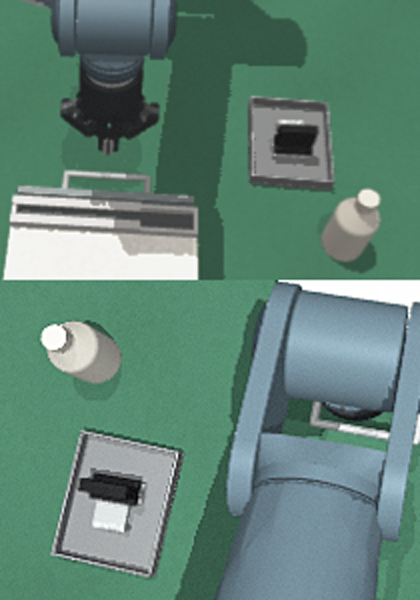

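The lock stands upright in the tray at crop (295,138) and (112,490), clear of the walls. The track is empty. Now I'll hook the handle.

```bash
python3 - <<'E'
from fit import *
c=np.array([np.cos(q[2]),np.sin(q[2]),0])
f=move_straight(T(q,[-.0305,0,.08])[0],vel=.1,until_force=6);print(f,get_eef_pos(),get_contact_force())
if not f:
    p=np.array(get_eef_pos())
    f=move_straight(p-c*.145,vel=.06,until_force=15)
    e=np.array(get_eef_pos());print(f,(p-e)@c,inv(e[None]),get_contact_force(),get_clock())
    g=snap("scene","pics/s5.png")
    cv2.imwrite("pics/c6.png",cv2.resize(g["frame"][130:330,190:450,::-1],None,fx=2.5,fy=2.5,interpolation=cv2.INTER_CUBIC))
E
```

```text
False [0.57834444 0.02264704 0.08085759] [-0.98960339  0.49747899  0.4237913 ]
True 0.12835491578094604 [[-1.58213468e-01  4.11560039e-05  8.11613671e-02]] [ 2.9924289   0.45105726 -0.45344202] 18.8
```

View pics/c6.png

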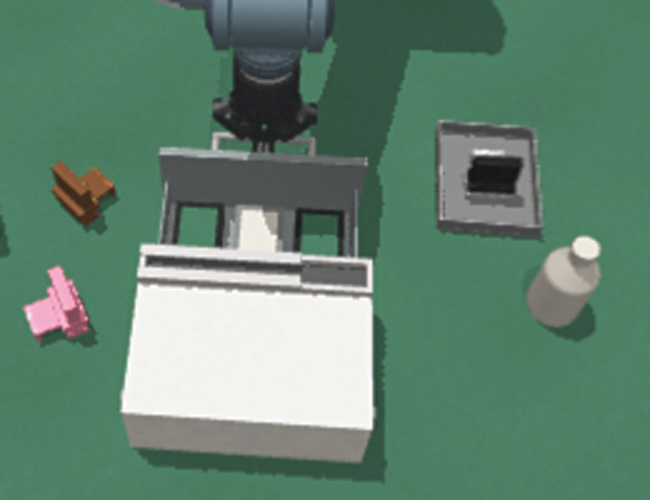

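The drawer is out: its front runs along crop (160–368,155), and the 128 mm of travel includes the 7.5 mm of clearance. I'll seat it gently against the stop, then back off and lift clear.

```bash
python3 - <<'E'
from fit import *
c=np.array([np.cos(q[2]),np.sin(q[2]),0])
p=np.array(get_eef_pos());f=move_straight(p-c*.006,vel=.015,until_force=10)
e=np.array(get_eef_pos());print(f,(p-e)@c,get_contact_force())
move_straight(e+c*.007,vel=.04);e=np.array(get_eef_pos());print(get_contact_force())
move_straight(e+[0,0,.14],vel=.12);hold(.3)
g=snap("scene","pics/s6.png");print(get_clock(),get_contact_force())
cv2.imwrite("pics/c7.png",cv2.resize(g["frame"][130:330,90:450,::-1],None,fx=2.2,fy=2.2,interpolation=cv2.INTER_CUBIC))
# handle bar ends predicted at 0.12 out, in crop px
print((proj(g,T(q,[[-.174,.06,.095],[-.174,-.06,.095],[-.132,.125,.124],[-.132,-.125,.124]]))-[90,130])*2.2)
E
```

```text
True -0.000105899098716605 [ 1.65483089 -0.50342756  0.66356347]
[ 0.9569349  -0.23370172 -0.08957739]
21.0917 [0.25354094 0.00818813 0.46977143]
[[493.31750228 122.54493077]
 [408.82281424 118.23159727]
 [542.03174928 137.15802626]
 [359.00059151 127.69958501]]
```

View pics/c7.png

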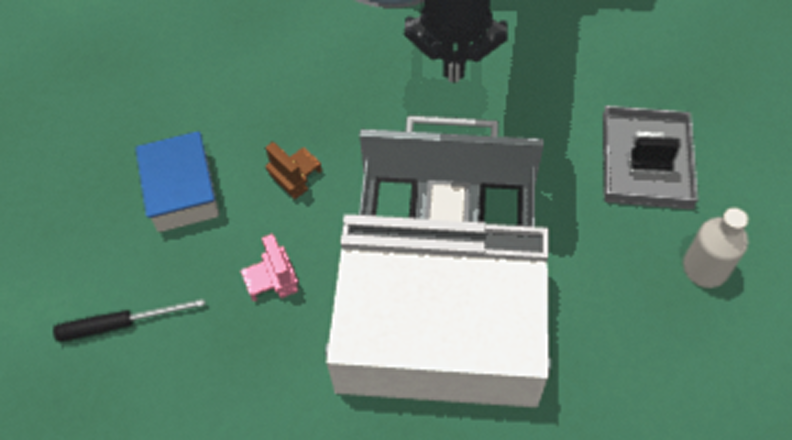

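The picture shows the drawer fully out: the bar is at crop (408–496,121), against a predicted 409–493 at 0.12 m. The lock stands in the tray at (655,152), and the box, flask and screwdriver look undisturbed. The gripper touches nothing.

```bash
python3 -c "
from bench import *
print(finish_job())"
```

```text
the job is handed in; nothing more can be done
None
```

The job is handed in: the lock stands upright in the grey tray, the drawer is pulled out to its stop and released, and the box, flask and screwdriver were left untouched, at about 21 s on the clock.

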